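# Index the photo turntable to its next stop

## Robot

A 7-joint arm with a two-finger parallel gripper is mounted at the origin on a cart in front of the work surface, level with it; the furniture and walls round the work are solid. World frame = base frame: x ahead of the robot, y to its left, z up, the work surface at z = 0. Lengths are in m, angles in degrees, forces in N, time in s.
With the tool pointing down it reaches from about 0.35 to 0.775 m from the base axis. Payload 3.1 kg.
Tool frame: the origin (TCP) lies on the centre line of the jaws, within the pads' length; the fingertips stand 17 mm ahead of it and the grasp point (between the pads) lies 2 mm behind it (robot.tip_reach is the distance from the TCP to the fingertips, in m); z points along the fingers, y is the line along which they close (so a half turn about z gives the same grasp; the last joint's range is limited). The gripper opens to 85 mm and grips with 20 to 120 N. Pads are 22 mm wide; open, the fingers measure 114 mm over their backs; the gripper's body (76 mm by 85 mm) begins 54 mm behind the grasp point. The pads swing forward as they close: fully open they stand 13 mm farther back than shut.
Start: joints at [70.777, 17.813, 0.802, 86.603, -0.252, 75.585, -1.558], TCP at [0.159, -0.526, 0.248] pointing down, gripper open.
Joint ranges: [-154.91, 154.91], [-16.99, 109.72], [-72.82, 74.43], [7.12, 147.25], [-82.49, 262.49], [11.32, 116.49], [-174.64, 174.64]. Speed limits (degrees/s): [159.86, 159.86, 180, 180, 180, 180, 180].

## Interface

Orientations are given as [roll, pitch, yaw] about the fixed x, y, z axes, in that order (R = Rz(yaw) Ry(pitch) Rx(roll)).
In Python, from station import robot, fingers, vision, workorder, recognise gives the robot as it stands. Calls block until the motion is done:
- robot.move_to(position, orientation): joint-space move of the TCP to a pose.
- robot.line_to(position, orientation=None, velocity=0.15, f_stop=None): straight line of the TCP; orientation=None keeps the orientation; velocity is the mean speed in m/s. With f_stop (N) it stops when the force on the tool has changed by that much, and returns True; else False.
- robot.move_j(angles): joint-space move.
- fingers.gripper_to(opening, force=None): opening from 0.0 (shut) to 1.0 (fully open); force is the grip in N (None keeps the last); returns when the fingers have stopped.
- robot.pause(seconds).
- robot.inverse_kinematics(position, orientation): joint angles nearest the present ones, or None.
- vision.grab_frame(name): name is "scene" or "top"; returns the picture (420x560x3 uint8, red, green, blue); there is no depth.
- vision.calibration(name): a dict with "mtx" (3x3 intrinsics, pixels), "extrinsics" (4x4, takes a point from world to camera coordinates). Camera axes: x right, y up, looking along -z (the intrinsics and any distortion apply to the point x, -y, -z); pixel columns grow to the right and rows downward; lengths in m; the calibration is good to about 2 mm. A picture is of the moment at which its call begins. calibration takes no time and is no camera call.
A pose or a line that the arm cannot do raises robot.PlanningError and nothing moves.
- workorder.close_job(): hands the job in; it is judged then, once.
Trained networks look in the newest picture that a camera, given by its name, has taken for a name from the list of things; names that differ only in an ending like _2 or _b are one class to them, and where a whole thing is asked for, a point or a joint stands for the part that bears it (a point fixed in the world has none). Each returns a list of dicts, best first, with "p" (0 to 1); they miss things now and then, are a little off and sometimes report something else, mostly with a low value. They report only what shows in the picture. A call takes as long as a camera call. They do not tell look-alikes from the thing itself.
- recognise(label, camera): "rect" ([centre column, centre row, width, height] in pixels, round what is visible of it).
Readings, each from a call of its own:
- robot.current_time_s(): time.
- robot.current_joint_positions(): joint angles.
- robot.current_dq(): joint speeds.
- robot.current_joint_torque(): joint torques, N m.
- robot.current_tool_pos(): TCP position.
- robot.current_eef_rot(): TCP orientation.
- robot.current_contact_force(): force on the tool from outside, world axes, zero at the start.
- robot.current_torque(): the same for the moment, N m.
- robot.current_finger_gap(): opening from 0.0 (shut) to 1.0 (fully open).
- robot.current_gripper_force(): force on a finger pad.
Only numpy, scipy, OpenCV 4.12 (cv2) and the standard library are available. Lean on these libraries where they do the work, as an engineer would, in place of code of your own. Each camera call takes 0.05 s, during which the arm holds its last target. There are 200 camera calls.

## Task

The bottle on the photo turntable has been photographed from one side and is to be turned for the next picture. Pull the turntable's spring ring up until its pin leaves the notch, swing the platter counter-clockwise, and feel for the next stop (the slot in the dark plate) so that the pin drops fully home there; then let go. Do not force the platter against a caught pin, keep the bottle standing on its mark, and leave the other things on the desk where they are.

Things in the scene. Friction and masses are not known exactly. Their poses are not given: they have to be found in the camera images.
- turntable: photo turntable: black foot 266 mm across, fixed; round it a grey flange (radius 100 to 130 mm, top 17 mm above the desk) on which the index pin rides. Origin on the turning axis at desk level, z up; its x axis points from there to where the pull ring stands in the first notch. Next stop: a slot in a dark plate clamped on the flange, a yellow line at either side of the slot
- platter_mark (a point): centre of the white platter's top face (180 mm across, 32 mm above the desk), on the turning axis; the bottle stands here inside a grey circle
- platter (a joint): platter angle in rad, 0 in the first notch, growing counter-clockwise seen from above, to 1.7; light friction (about 1 N at the ring, 1 to 2 N more while the pin rides). The next stop is set by the user anywhere from 0.66 to 1.01; its slot is 9.5 mm wide for the 6 mm pin, so the seated platter has 0.015 rad play each way. A further notch, not wanted, is at 1.68
- ring_grip (a point): middle of the pull ring: knurled upright steel cylinder, 28 mm across, 20 mm tall, on a dark post 21 mm across; 115 mm from the turning axis, on an aluminium arm of the platter with which it turns. The point is on its axis, 10 mm below its top, 84 mm above the desk when the pin is home. The arm under the post is 34 mm wide, its top 32 mm above the desk
- pull_ring (a joint): how far the ring is pulled straight up, in m: 0 with the pin fully home in a notch, at most 0.012. Its spring pulls it down with 3.5 N at 0 and 350 N/m more. Above 0.0075 the pin is free of the first notch. Let down between notches the pin rests on the flange or the dark plate at about 0.007; it snaps down to 0 over a slot if the ring is free to drop
- index_pin: 6 mm steel pin with round tip, fixed to the pull ring, reaching down through the arm into the notch; origin 74 mm below the ring's underside. More than 25 N on it (platter forced round while it is caught) bends it. The dark plate it rides over is let into the flange flush and reaches 28 degrees to both sides of its slot
- perfume: clear perfume bottle with tan cap, 27 x 48 x 102 mm, 0.2 kg, loose on the middle of the platter; origin at the centre of its underside, z up
- eraser: blue and white eraser, 18 x 44 x 12 mm: a bystander; origin at the centre of its underside
- phone: black smartphone lying flat, 152 x 75 x 9 mm: a bystander; origin at the centre of its underside
- film_packet: blue and white crumpled packet, 97 x 165 x 59 mm: a bystander; origin at the centre of its underside
- seal: small black round stamp standing upright, 13 mm thick, 60 mm tall: a bystander; origin at the centre of its underside
- shell: small sea shell, 32 x 35 x 17 mm: a bystander; origin at the centre of its underside
- pen_red: white pen with a red cap, 11 x 142 x 12 mm, lying on the notebook at the left: a bystander; origin at the centre of its underside
There are look-alikes about, which are no part of the job. Of the things shaped like the perfume, the clear one is meant.

How it is judged (in metres and radians):
On the way, in this order (a step that is already met when the one before it is completed fails the run):
1. the ring is pulled up until the pin is clear of the first notch (value of joint pull_ring above 0.0074 m and value of joint platter below 0.12 rad), for 0.1 s.
2. the pin has dropped home in the next stop (value of joint pull_ring below 0.002 m and value of joint platter between 0.6 and 1.08 rad), for 0.2 s.
At the end, for the whole second after the job is handed in: The ring is down within 2 mm of fully home with the pin in the next stop (platter between 0.60 and 1.08 rad) and the platter at rest; the bottle stands upright (within 0.1 rad) on the platter, within 12 mm of its mark (all of step 2 and velocity of joint platter between -0.05 and 0.05 rad/s and horizontal distance between perfume and platter_mark below 0.012 m and angle between perfume's own z axis and vertical below 0.1 rad and height (world z) of perfume above 0.027 m and linear speed of perfume below 0.03 m/s); the robot touches nothing.
It fails at once if the index pin is loaded with more than 25 N against a notch or the flange (contact force between index_pin and turntable above 25 N).
It fails at once if the bottle tips (angle between perfume's own z axis and vertical above 0.35 rad).
It fails at once if a bystander is moved by more than 20 mm (distance of any of eraser, phone, film_packet, seal, shell, pen_red from where it was at the start of the episode above 0.02 m).
It also fails if it takes over 51 s, if anything falls off the work surface, if the arm or the gripper's body presses on something with over 40 N, if the wrist force passes 120 N, or if a joint passes its speed limit or range.

## Working session

There is one attempt and no reset: what is moved stays moved. The work goes in short steps, each a Python script; the robot and the scene stay as the last script left them, time stands still between calls to the robot, and variables do not carry over. Pictures are saved under pics/ and viewed, at most 10 in all, crops included, and the job is handed in when it is done.

```bash
mkdir -p pics
python3 - <<'E'
from station import robot, fingers, vision, recognise
import cv2,numpy as np
ims=[]
for c in("scene","top"):
    im=vision.grab_frame(c); cv2.imwrite(f"pics/{c}0.png",im[:,:,::-1])
    k=vision.calibration(c); print(c,k["mtx"].round(1).tolist(),np.round(k["extrinsics"],4).tolist(),[x for x in k])
    for l in("turntable","ring_grip","perfume","platter","film_packet","seal"):
        print(l,[(np.round(d["rect"]).tolist(),round(d["p"],2)) for d in recognise(l,c)][:4])
print(robot.current_time_s(),robot.current_eef_rot(),robot.current_contact_force())
E
```

```text
scene [[417.2, 0.0, 285.7], [0.0, 417.2, 207.0], [0.0, 0.0, 1.0]] [[-0.7454, -0.6665, -0.0148, 0.3399], [0.4859, -0.5584, 0.6724, -0.3784], [-0.4563, 0.494, 0.7401, -0.8515], [0.0, 0.0, 0.0, 1.0]] ['mtx', 'extrinsics']
turntable [([232.0, 250.0, 102.0, 86.0], 0.66)]
ring_grip []
perfume [([229.0, 231.0, 18.0, 38.0], 0.94), ([302.0, 196.0, 11.0, 27.0], 0.75), ([331.0, 206.0, 17.0, 34.0], 0.59)]
platter [([230.0, 247.0, 66.0, 65.0], 0.87)]
film_packet [([326.0, 166.0, 61.0, 33.0], 0.78), ([230.0, 247.0, 67.0, 67.0], 0.4)]
seal [([364.0, 156.0, 4.0, 15.0], 0.51), ([230.0, 247.0, 69.0, 66.0], 0.27)]
top [[476.3, 0.0, 284.0], [0.0, 476.3, 204.9], [0.0, 0.0, 1.0]] [[0.0137, -0.9998, -0.0125, -0.0783], [0.9958, 0.0125, 0.0905, -0.5386], [-0.0904, -0.0137, 0.9958, -1.2577], [0.0, 0.0, 0.0, 1.0]] ['mtx', 'extrinsics']
turntable [([244.0, 179.0, 100.0, 97.0], 0.68)]
ring_grip [([228.0, 217.0, 11.0, 12.0], 0.61)]
perfume [([240.0, 181.0, 11.0, 23.0], 0.74), ([334.0, 228.0, 16.0, 14.0], 0.59), ([328.0, 196.0, 15.0, 19.0], 0.47), ([431.0, 208.0, 8.0, 5.0], 0.19)]
platter [([241.0, 188.0, 59.0, 76.0], 0.95)]
film_packet [([393.0, 182.0, 57.0, 63.0], 0.76), ([242.0, 186.0, 62.0, 81.0], 0.65)]
seal [([430.0, 209.0, 8.0, 7.0], 0.44)]
0.7 [1.79996186e+02 3.30769695e-03 1.68388032e+01] [ 0.13356253 -0.3057179   1.17600398]
```

View pics/scene0.png

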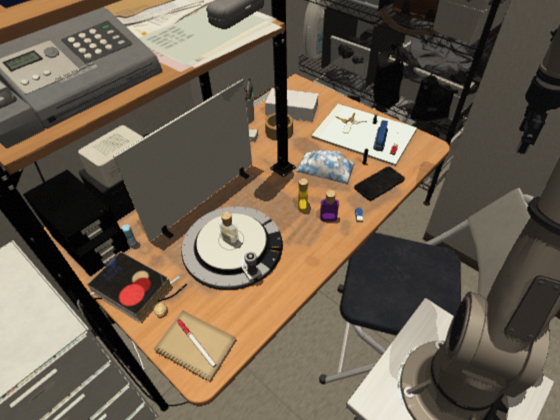

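View pics/top0.png

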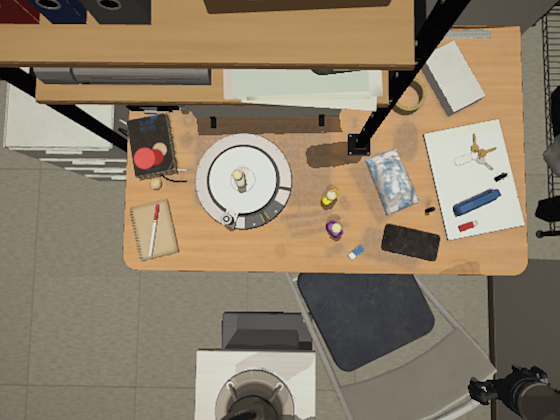

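The two pictures show the turntable at top (244,180) and scene (232,247). Things shaped like the perfume:
- The clear one on the platter, at scene (229,231) and top (240,181). This is the one meant.
- A yellow one, at scene (303,196).
- A purple one, at scene (330,206).

The pull ring is at top (228,217) and scene (250,262). I'll check it in a close crop.

```bash
cat > h.py <<'E'
from station import robot, fingers, vision, recognise, workorder
import cv2,numpy as np
def ray(c,uv,z):
    k=vision.calibration(c);M=k["mtx"];E=np.array(k["extrinsics"])
    d=np.array([(uv[0]-M[0][2])/M[0][0],-(uv[1]-M[1][2])/M[1][1],-1.])
    o=-E[:3,:3].T@E[:3,3];d=E[:3,:3].T@d
    return o+d*(z-o[2])/d[2]
def proj(c,p):
    k=vision.calibration(c);M=np.array(k["mtx"]);E=np.array(k["extrinsics"])
    q=(E[:3,:3]@np.atleast_2d(p).T).T+E[:3,3]; q=q*[1,-1,-1]
    q=(M@q.T).T; return q[:,:2]/q[:,2:]
E
python3 - <<'E'
from h import *
T=cv2.imread("pics/top0.png");S=cv2.imread("pics/scene0.png")
a=cv2.resize(T[125:240,185:305],None,fx=5,fy=5,interpolation=cv2.INTER_CUBIC)[:570,:400*2]
b=cv2.resize(S[200:295,175:290],None,fx=5,fy=5,interpolation=cv2.INTER_CUBIC)
cv2.imwrite("pics/ca.png",a);cv2.imwrite("pics/cb.png",b)
print("centre flange",ray("top",(244,181),.017),"ring",ray("top",(228,216.5),.094),ray("scene",(250,257),.094))
E
```

```text
centre flange [0.60429449 0.03874961 0.017     ] ring [0.50199484 0.06986804 0.094     ] [0.4972426  0.07660658 0.094     ]
```

View pics/ca.png

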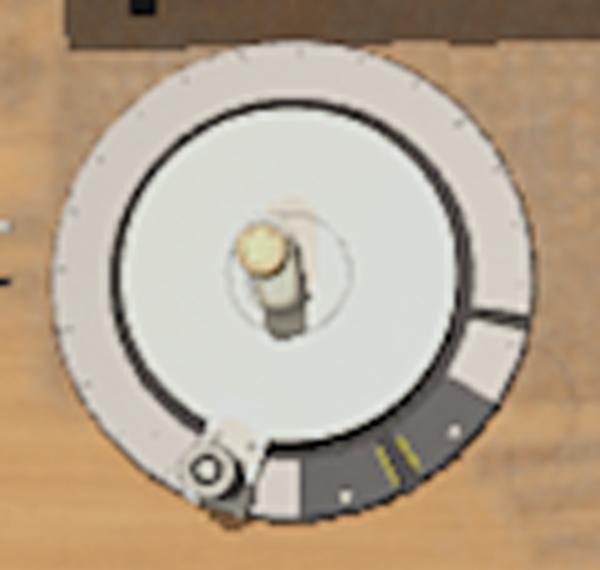

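View pics/cb.png

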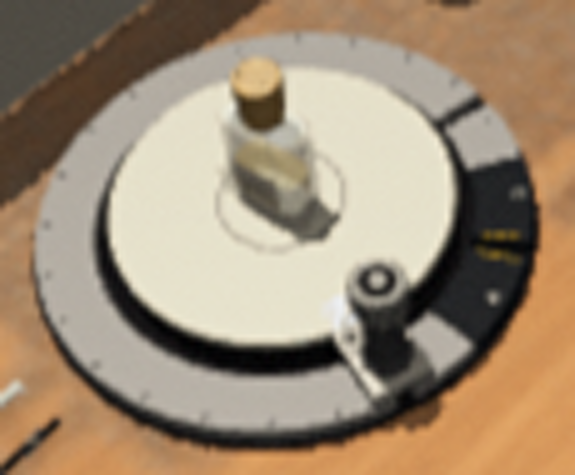

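Run:
```python
from h import *
from scipy.optimize import least_squares
f=lambda p,o:np.array([o[0]+(p[0]+.5)/5-.5,o[1]+(p[1]+.5)/5-.5])
t=lambda p,z:ray("top",f(p,(185,125)),z)[:2]
s=lambda p,z:ray("scene",f(p,(175,200)),z)[:2]
for nm,g,P,z,r in(("top",t,[(52,275),(533,265),(300,41),(295,521),(110,420),(470,430)],.017,.13),
  ("top pl",t,[(119,270),(460,270),(290,106),(290,440)],.032,.09),
  ("scene",s,[(36,250),(537,200),(290,32)],.017,.13),("scene pl",s,[(107,205),(458,190),(280,66),(285,347)],.032,.09)):
    Q=np.array([g(p,z) for p in P]);c=least_squares(lambda c:np.linalg.norm(Q-c,axis=1)-r,Q.mean(0));print(nm,c.x.round(4),(c.fun*1e3).round(1))
print("ring",t((211,469),.094),s((377,280),.094))
print("slot",t((398,460),.017),s((500,246),.017))
```

```text
top [0.6078 0.0407] [ 1.8  0.5 -0.   3.6 -3.5 -2. ]
top pl [0.6076 0.0415] [1.9 1.8 0.6 0.7]
scene [0.6092 0.0396] [1.2 1.2 0.1]
scene pl [0.6091 0.0413] [1.2 1.2 2.6 2.6]
ring [0.4971208 0.0728033] [0.5000691  0.07378981]
slot [ 0.50797313 -0.01792944] [ 0.51097995 -0.0185531 ]
```

```bash
cat >> h.py <<'E'
C=np.array([.6084,.0408]);R=.115;TH0=163.5
def arc(q,z,off=90,r=R):
    t=np.radians(TH0)+q; p=C+r*np.array([np.cos(t),np.sin(t)])
    y=np.degrees(t)+off; y=(y+180)%360-180
    return [*p,z],[180,0,y]
E
python3 - <<'E'
from h import *
for q,z,o in((0,.2,-90),(0,.084,-90),(.35,.094,-90),(.7,.094,-90),(.7,.084,180),(.95,.084,180)):
    p,r=arc(q,z,o); j=robot.inverse_kinematics(p,r); print(np.round(p,3),np.round(r,1),None if j is None else np.round(j,1))
robot.move_to(*arc(0,.2,-90))
robot.line_to(*arc(0,.13,-90))
im=vision.grab_frame("top");cv2.imwrite("pics/t1.png",cv2.resize(im[125:240,165:305,::-1],None,fx=3,fy=3))
im2=vision.grab_frame("scene");a=cv2.resize(im2[160:295,165:300,::-1],None,fx=4,fy=4);cv2.imwrite("pics/s1.png",a)
print(robot.current_time_s(),robot.current_tool_pos(),robot.current_contact_force())
E
```

```text
[0.498 0.073 0.2  ] [180.    0.   73.5] [ 29.   21.5 -51.   96.8  17.6  70.2 -42.5]
[0.498 0.073 0.084] [180.    0.   73.5] [ 27.3  30.5 -50.1 105.1  27.5  57.4 -50.8]
[0.494 0.034 0.094] [180.    0.   93.6] [ 28.   26.3 -43.8 106.   21.6  56.3 -21.5]
[ 0.503 -0.005  0.094] [180.    0.  113.6] [ 29.6  26.2 -40.2 104.8  20.   56.3   4.6]
[ 0.503 -0.005  0.084] [180.    0.   23.6] [ 25.7  25.7 -34.9 105.5  17.8  54.3 -83.4]
[ 0.518 -0.03   0.084] [180.    0.   37.9] [ 26.3  26.8 -32.6 103.2  17.3  55.  -65.6]
3.8667 [0.49921707 0.07376078 0.13126872] [-0.36811129  0.17379589 -0.06709808]
```

View pics/s1.png

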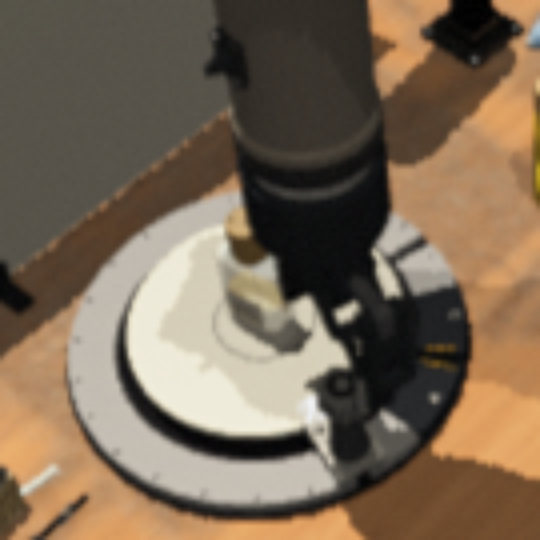

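The view shows the gripper over the ring, seen at crop (340,385), with its fingers lined up radially. The bottle at (255,270) is clear of the gripper. I'll go down and grip.

Run:
```python
from h import *
print(robot.line_to(*arc(0,.084,-90),velocity=.06,f_stop=6), robot.current_tool_pos())
fingers.gripper_to(0.0,force=30)
print("gap",robot.current_finger_gap(),robot.current_gripper_force(),robot.current_contact_force())
p=robot.current_tool_pos();print(p)
for dz in(.004,.0085,.0105):
    robot.line_to([p[0],p[1],p[2]+dz],velocity=.02)
    print(dz,robot.current_tool_pos().round(4),robot.current_contact_force().round(2))
robot.pause(.15)
im=vision.grab_frame("scene");cv2.imwrite("pics/s2.png",cv2.resize(im[160:295,165:300,::-1],None,fx=4,fy=4))
print(robot.current_time_s(),robot.current_finger_gap())
```

```text
False [0.49844005 0.07367827 0.084253  ]
gap 0.3003661252673754 29.701742827892303 [-3.72311874  0.97124581  6.51346588]
[0.49699225 0.07405431 0.08432892]
0.004 [0.4969 0.0738 0.0878] [ 1.11  0.54 -4.47]
0.0085 [0.4969 0.0737 0.0926] [ 2.03 -0.1  -5.91]
0.0105 [0.4969 0.0737 0.0947] [ 0.25 -0.6  -8.11]
6.55 0.3039359412410515
```

View pics/s2.png

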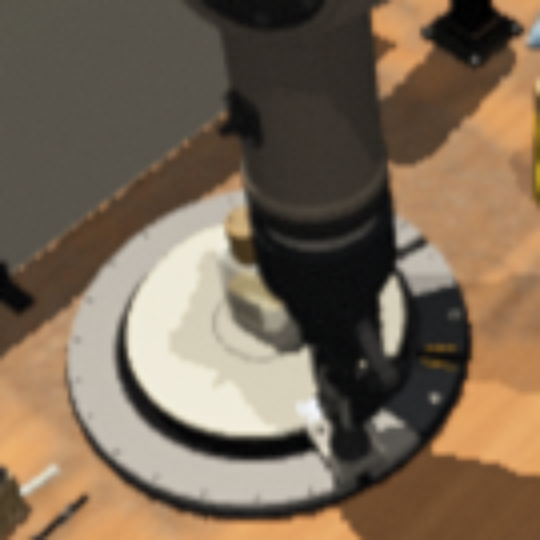

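```bash
sed -i 's/^C=.*/C=np.array([.6074,.0411]);R=.115;TH0=163.5/' h.py
python3 - <<'E'
from h import *
z=float(robot.current_tool_pos()[2])
for q in np.arange(.085,.69,.085):
    s=robot.line_to(*arc(q,.0948,-90),velocity=.05,f_stop=12)
    p=robot.current_tool_pos();d=p[:2]-C
    print(round(q,3),s,p.round(4),round((np.degrees(np.arctan2(d[1],d[0]))%360-TH0)*np.pi/180,3),robot.current_contact_force().round(2))
    if s: break
im=vision.grab_frame("scene");cv2.imwrite("pics/s3.png",cv2.resize(im[160:295,165:300,::-1],None,fx=4,fy=4))
print(robot.current_time_s(),robot.current_finger_gap())
E
```

```text
0.085 False [0.4946 0.0643 0.0947] 0.085 [ 0.86 -1.17 -7.04]
0.17 False [0.4932 0.0548 0.0948] 0.168 [-0.23 -0.76 -7.23]
0.255 False [0.4925 0.0452 0.0948] 0.252 [ 0.38 -0.24 -7.22]
0.34 False [0.4926 0.0355 0.0949] 0.336 [ 0.49 -0.91 -7.53]
0.425 False [0.4936 0.0259 0.0949] 0.421 [ 0.49 -1.32 -8.79]
0.51 False [0.4954 0.0163 0.0949] 0.506 [ 1.24 -1.12 -7.08]
0.595 False [0.4979 0.0069 0.0949] 0.591 [ 2.58 -1.46 -7.73]
0.68 False [ 0.5013 -0.0023  0.0949] 0.676 [ 2.65 -0.44 -7.29]
9.3417 0.30312513557566223
```

View pics/s3.png

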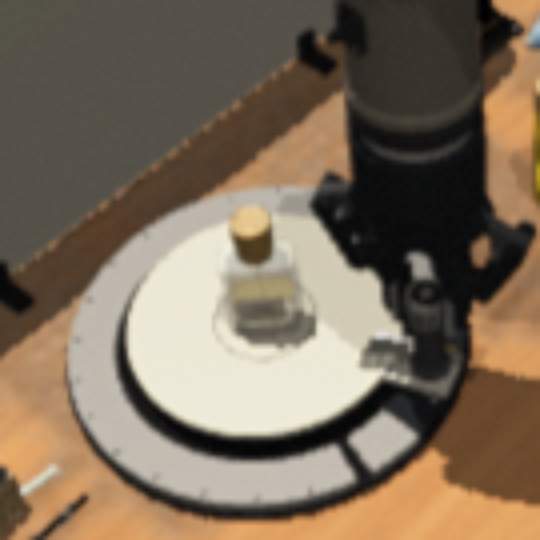

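The bottle at (255,275) stands upright in its circle and the platter has turned about 0.68 rad. The ring is in the jaws at (428,290). Next I'll let the pin down onto the plate, release the ring, and turn the jaws to cage it tangentially.

Run:
```python
from h import *
pr=lambda n:print(n,robot.current_tool_pos().round(4),robot.current_contact_force().round(2),round(robot.current_finger_gap(),3),robot.current_gripper_force())
robot.line_to(arc(.68,.0905,-90)[0],velocity=.02);pr("low")
fingers.gripper_to(.75);pr("open")
robot.move_to(*arc(.68,.085,180));pr("turned")
fingers.gripper_to(.38,force=20);robot.pause(.2);pr("cage")
print(robot.current_time_s())
```

```text
low [ 0.5013 -0.0022  0.0912] [ 0.04 -0.28  0.57] 0.302 30.712920427322388
open [ 0.5012 -0.0027  0.0906] [-0.37  1.23  0.48] 0.747 0.0
turned [ 0.5011 -0.0027  0.0849] [ 0.07  0.05 -0.17] 0.747 0.0
cage [ 0.5011 -0.0029  0.085 ] [0.16 0.28 0.56] 0.381 0.0
12.0083
```

Run:
```python
from h import *
q=.68
while q<1.0:
    q+=.02
    s=robot.line_to(*arc(q,.085,180),velocity=.014,f_stop=6)
    f=robot.current_contact_force(); t=np.radians(TH0)+q
    print(round(q,3),s,"tang",round(-f[0]*np.sin(t)+f[1]*np.cos(t),2),f.round(2),round(robot.current_gripper_force(),1))
    if s: break
p=robot.current_tool_pos();d=p[:2]-C
print(p.round(4),round((np.degrees(np.arctan2(d[1],d[0]))%360-TH0)*np.pi/180,3),robot.current_time_s())
```

```text
0.7 False tang -2.12 [-0.32  2.17  0.88] 1.3
0.72 False tang -4.84 [-1.19  4.77  0.77] 2.6
0.74 False tang -5.13 [-2.51  4.49  1.81] 2.6
0.76 False tang -5.52 [-2.68  4.83  1.77] 2.6
0.78 False tang -5.0 [-1.93  4.64  1.78] 2.5
0.8 False tang -4.54 [-1.47  4.39  1.56] 2.5
0.82 False tang -0.65 [-0.79  0.28 -0.27] 0.2
0.84 False tang -0.29 [-0.69 -0.09 -0.23] 0.0
0.86 False tang 0.14 [-0.07 -0.21  0.15] 0.0
0.88 False tang -2.56 [-1.65  1.97  1.26] 1.7
0.9 False tang -7.01 [-3.43  6.16  3.64] 3.4
0.92 False tang -9.87 [-5.04  8.54  4.77] 4.8
0.94 False tang -12.54 [-6.97 10.45  7.7 ] 6.2
0.96 False tang -14.38 [-9.17 11.07  8.69] 7.7
0.98 False tang -18.13 [-11.41  14.09   9.31] 9.1
1.0 False tang -21.19 [-13.74  16.13  11.57] 10.6
[ 0.5144 -0.0231  0.0849] 0.892 17.075
```

The per-line f_stop let the push build up over several lines, to 21 N. The pin is caught in the slot, so I'll back off at once.

Run:
```python
from h import *
for q in(.93,.87,.85):
    robot.line_to(*arc(q,.085,180),velocity=.03);print(q,robot.current_contact_force().round(2))
fingers.gripper_to(.75);robot.pause(.2)
im=vision.grab_frame("scene");cv2.imwrite("pics/s4.png",cv2.resize(im[160:295,165:300,::-1],None,fx=4,fy=4))
p=robot.current_tool_pos();print(p,robot.current_time_s(),robot.current_contact_force().round(2))
robot.line_to([p[0],p[1],.16],velocity=.08)
robot.line_to([.42,-.10,.25],velocity=.15)
robot.line_to([.36,-.28,.25],velocity=.2);robot.pause(.3)
im=vision.grab_frame("scene");a=cv2.resize(im[200:295,175:290,::-1],None,fx=5,fy=5,interpolation=cv2.INTER_CUBIC)
cv2.imwrite("pics/s5.png",a);im=vision.grab_frame("top");cv2.imwrite("pics/t5.png",cv2.resize(im[125:240,185:305,::-1],None,fx=5,fy=5,interpolation=cv2.INTER_CUBIC))
print(robot.current_time_s())
```

```text
0.93 [-7.01  9.06  4.97]
0.87 [-1.53  2.67  0.32]
0.85 [-0.08  0.03 -0.17]
[ 0.51008526 -0.02016625  0.08498455] 18.7833 [-0.5   0.33 -0.21]
22.525
```

View pics/s5.png

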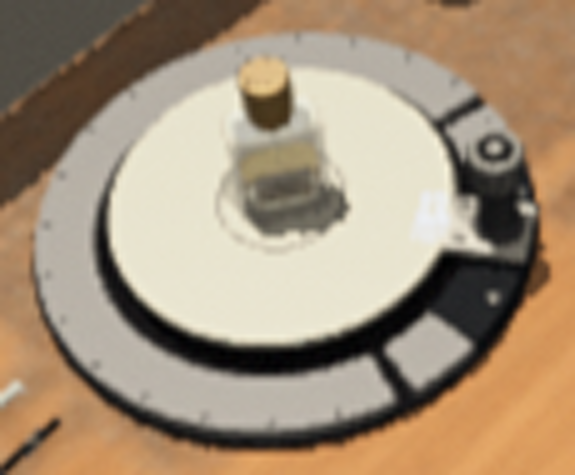

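View pics/t5.png

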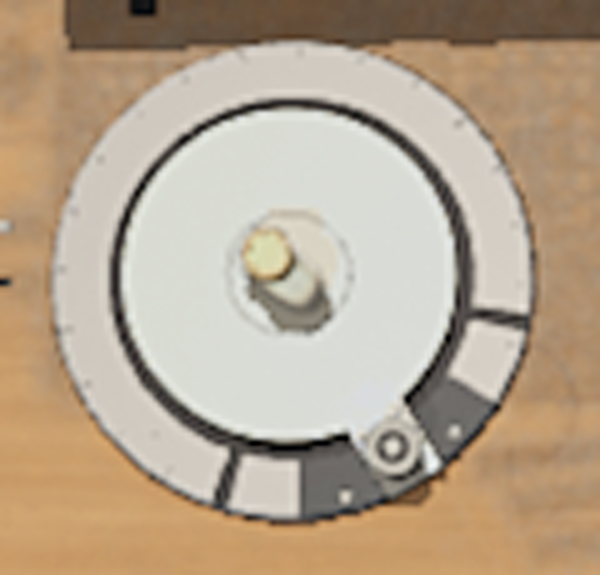

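The arm of the platter now sits over the slot and the bottle stands inside its circle. The ring is at scene crop (492,150) and top crop (394,447). I'll check the ring's height by triangulating from both views.

Run:
```python
from h import *
f=lambda p,o:np.array([o[0]+(p[0]+.5)/5-.5,o[1]+(p[1]+.5)/5-.5])
for n,a,b in(("start",(211,469),(377,280)),("now",(394,447),(492,150))):
    for z in(.094,.101):
        t=ray("top",f(a,(185,125)),z)[:2];s=ray("scene",f(b,(175,200)),z)[:2]
        print(n,z,t.round(4),s.round(4),"diff mm",((s-t)*1e3).round(1),"r,ang",np.linalg.norm(t-C).round(4),np.round(np.radians(np.degrees(np.arctan2(*(t-C)[::-1]))%360-TH0),3))
```

```text
start 0.094 [0.4971 0.0728] [0.5001 0.0738] diff mm [2.9 1. ] r,ang 0.1147 0.008
start 0.101 [0.4967 0.0719] [0.4961 0.077 ] diff mm [-0.6  5.1] r,ang 0.1149 0.017
now 0.094 [ 0.5095 -0.02  ] [ 0.5129 -0.0187] diff mm [3.4 1.3] r,ang 0.1154 0.846
now 0.101 [ 0.509  -0.0204] [ 0.5088 -0.0147] diff mm [-0.2  5.7] r,ang 0.116 0.847
```

The parallax matches the starting (home) height, and the push force rose sharply once the pin caught. The pin is seated at about 0.84 rad, so I'm handing in.

```bash
python3 -c "
from h import *
print(workorder.close_job(),robot.current_time_s())"
```

```text
the job is handed in; nothing more can be done
the job is handed in; nothing more can be done
```

The job is handed in at about 23 s: the pin is home in the next stop at about 0.84 rad, the bottle is upright inside its circle and the arm is clear; the push against the caught pin reached about 21 N (limit 25 N) before I backed off, and no verdict was shown.

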